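# Turn the bench carousel to the solder reel

## Robot

A 6-joint arm with a two-finger parallel gripper is mounted at the origin on the work surface. World frame = base frame: x ahead of the robot, y to its left, z up, the work surface at z = 0. Lengths are in m, angles in rad, forces in N, time in s.
With the tool pointing down it reaches from about 0.275 to 0.85 m from the base axis. Payload 5.2 kg.
Tool frame: the origin (TCP) lies on the centre line of the jaws, within the pads' length; the fingertips stand 8 mm ahead of it and the grasp point (between the pads) lies 11 mm behind it (ctrl.tip_extent is the distance from the TCP to the fingertips, in m); z points along the fingers, y is the line along which they close (so a half turn about z gives the same grasp; the last joint's range is limited). The gripper opens to 85 mm and grips with 20 to 120 N. Pads are 22 mm wide; open, the fingers measure 114 mm over their backs; the gripper's body (76 mm by 85 mm) begins 54 mm behind the grasp point. The pads swing forward as they close: fully open they stand 13 mm farther back than shut.
Start: joints at [-1.343, 0.259, 1.535, -0, 1.348, -0.203], TCP at [0.23, -0.5, 0.239] pointing down, gripper open.
Joint ranges: [-3.14, 3.14], [-0.91, 2.08], [0.19, 2.58], [-1.22, 4.36], [0.22, 2.71], [-3.12, 3.12]. Speed limits (rad/s): [2.57, 2.57, 3.14, 3.14, 3.14, 3.14].

## Interface

Orientations are given as a rotation vector (axis times angle).
In Python, from rig import ctrl, eyes gives the robot as it stands. The module is installed in compiled form; this text tells all that it offers.
- The arm moves only by the tool apply_moves, never from a script. Its argument "motion" is one flat list of numbers, 5 for each row, row after row: the shift along the tool's x, y, z in mm, then the turn about the tool's z in degrees, then the opening in per cent of the stroke, from 0 (shut) to 100 (fully open). A call has 1 to 12 rows; each row shifts and turns the commanded pose from where the row before left it, along the tool's axes as they then stand; what a row does not reach is not made up. A row lasts 1/10 s, in which the tool goes at most 50 mm and 8.59 degrees, less where a joint would pass 70% of its speed; a pose out of reach is approached as far as the arm can. A call is refused whole if a number of a shift passes 50 or a number of a turn 8.59, either way. A call with a gripper value outside its range is refused whole. The fingers move at their own pace and stop on an object; "squeeze" is the grip in N (left out, the last holds). Time passes only in rows, so rows that do not move let the fingers close. It gives the time, the measured TCP pose, the force, the opening and the grip force at its end, in the units of the state.
- ctrl.sense(): the state, without advancing time (a new reading comes with each control period).
- eyes.capture(name): name is "scene" or "top" or "wrist"; returns a dict with "frame" (480x640x3 uint8, red, green, blue), "z_map" (480x640 float32, m along the optical axis (not along the pixel's ray), 0 where there is no reading), "camera_matrix" (3x3 intrinsics, pixels), "dist_coeffs" ([k1, k2, p1, p2, k3] as OpenCV has them; the pictures are not rectified), "world_to_cam" (4x4, takes a point from world to camera coordinates); the wrist camera has in their place "mount" (4x4, takes a point from camera to tool coordinates, whose origin is the TCP and whose axes are the flange's). Camera axes: x right, y up, looking along -z (the intrinsics and any distortion apply to the point x, -y, -z); pixel columns grow to the right and rows downward; lengths in m; the calibration is good to about 2 mm. A picture is of the moment at which its call begins: read the wrist's pose just before it.
- ctrl.finish_job(): hands the job in; it is judged then, once.
The state is a dict: "time": time; "joints": joint angles; "joint_vel": joint speeds; "joint_efforts": joint torques, N m; "eef_pos": TCP position; "orientation": TCP orientation; "ft_force": force on the tool from outside, world axes, zero at the start; "moment": the same for the moment, N m; "grip_width": opening from 0.0 (shut) to 1.0 (fully open); "gripper_force": force on a finger pad.
Only numpy, scipy, OpenCV 4.12 (cv2) and the standard library are available. Lean on these libraries where they do the work, as an engineer would, in place of code of your own. Each camera call takes 0.05 s, during which the arm holds its last target. There are 200 camera calls.

## Task

Turn the round parts carousel by pushing the lugs on its rim with your fingertips until the solder reel stands squarely at the front, in line with the carousel's fixed front post, and leave it at rest there. Do not touch, tip or lift any of the four things standing on the carousel, and leave the tape, screwdriver, mug and multimeter around it where they are.

Things in the scene. Friction and masses are not known exactly. Their poses are not given: they have to be found in the camera images.
- foot: the carousel's fixed foot: a grey disc 170 mm across, 20 mm high, under the tray. Origin on the bench surface, on the carousel's axis of rotation; z up; its -x axis points from there to the front post (the carousel's front, roughly towards the robot).
- front_post (a point): top of the front post: a fixed steel pin 14 mm thick and 30 mm high, 180 mm from the carousel's axis, on the end of a flat tongue (30 mm wide, 6 mm high, reaching 190 mm from the axis) that sticks out from under the tray.
- tray: the round plywood tray, 236 mm across, turning either way (over two turns) about its vertical axis on the foot; light friction (0.08 N m): it stays where left, coasting a few degrees at most after a slow push. Underside 22, inner floor 34, rim top 52 mm above the bench. Low crossed partitions make four quarters, a loose thing in each. Origin: on the axis, at the underside; z up.
- lug0 (a point): outer end, half-way up, of one of six like wooden lugs sticking out radially from the tray's rim, from radius 118 to 144 mm, each 14 mm thick along the circumference, 22 to 52 mm above the bench. Their centrelines lie at 30, 90, 150, 210, 270 and 330 degrees anticlockwise (seen from above) from the tray's own x axis; this one is at 30.
- reel_center (a point): centre (half-way up) of the solder reel: the flanged spool, 52 mm in diameter and 45 mm high, two grey plastic flanges with bright solder wire wound between them, standing on its flange with its axis vertical and a small dark bore on top. It stands loose in one of the tray's four quarters, 68 mm from the carousel's axis. z is its axis.
- reel: the same solder reel; origin at the centre of its underside.
- jar_center (a point): centre of the small clear jar with a white screw lid, 40 mm in diameter and 50 mm high, loose on the tray, 68 mm from the axis.
- jar: the same jar; origin at the centre of its underside.
- potbox_center (a point): centre of the small grey square box with a black knob stub on top, 40 x 40 x 36 mm (46 mm with the stub), loose on the tray, 68 mm from the axis.
- potbox: the same square box; origin at the centre of its underside.
- sink_center (a point): centre of the finned aluminium heat sink, 40 x 36 x 32 mm, loose on the tray, 68 mm from the axis.
- sink: the same heat sink; origin at the centre of its underside.
- tape_center (a point): centre of a roll of tape lying flat on the bench beside the carousel, 90 mm across, 24 mm high. Bystander.
- driver_grip (a point): middle of the black handle of a screwdriver lying on the bench beside the carousel: handle 90 x 22 x 22 mm, blade about 80 mm further along its +x. Bystander.
- mug_center (a point): centre of a white mug on the bench behind the carousel, 80 mm across, 90 mm high, with a handle. Bystander.
- meter_center (a point): centre of a black multimeter lying flat on the bench beside the carousel, 140 x 72 mm and 38 mm high with its dial. Bystander.
Mind the look-alikes: they are no part of the job. What is shaped like the jar but red or yellow is not meant.

How it is judged:
On the way:
1. the fingers push the carousel's tray (contact force between the fingers and tray above 0.2 N), for 0.04 s.
At the end, for the whole second after the job is handed in: the reel's centre is on the front side, within 13 mm (about 11 degrees) of the line from the axis through the front post; the tray is at rest; all four things stand upright in it, 45 to 92 mm from the axis; tape, screwdriver, mug and multimeter are within 30 mm of their starts (y of reel_center in the frame of foot between -0.013 and 0.013 m and x of reel_center in the frame of foot below -0.045 m and angular speed of tray below 0.03 rad/s and horizontal distance between reel_center and foot between 0.045 and 0.092 m and angle between each of reel_center, jar_center, potbox_center, sink_center's own z axis and vertical below 0.15 rad and height (world z) of reel_center below 0.0645 m and horizontal distance between jar_center and foot between 0.045 and 0.092 m and height (world z) of jar_center below 0.067 m and horizontal distance between potbox_center and foot between 0.045 and 0.092 m and height (world z) of potbox_center below 0.06 m and horizontal distance between sink_center and foot between 0.045 and 0.092 m and height (world z) of sink_center below 0.058 m and distance of each of tape_center, driver_grip, mug_center, meter_center from where it was at the start of the episode below 0.03 m); the robot touches nothing.
It fails at once if the robot touches a thing standing on the tray (more than 1 N) (contact force between any of reel, jar, potbox, sink and the fingers above 1 N or contact force between any of reel, jar, potbox, sink and the arm above 1 N).
It fails at once if a thing on the tray is lifted off it or tipped over (height (world z) of reel_center above 0.0715 m or angle between any of reel_center, jar_center, potbox_center, sink_center's own z axis and vertical above 0.5 rad or height (world z) of jar_center above 0.074 m or height (world z) of potbox_center above 0.067 m or height (world z) of sink_center above 0.065 m).
It fails at once if the tape, screwdriver, mug or multimeter is moved more than 30 mm (distance of any of tape_center, driver_grip, mug_center, meter_center from where it was at the start of the episode above 0.03 m).
It also fails if it takes over 58 s, if anything falls off the work surface, if the arm or the gripper's body presses on something with over 40 N, if the wrist force passes 120 N, or if a joint passes its speed limit or range.

## Working session

There is one attempt and no reset: what is moved stays moved. The work goes in short steps, Python scripts to look and compute and a tool call to move; the robot and the scene stay as the last step left them, time stands still between calls to the robot, and variables do not carry over. Pictures are saved under pics/ and viewed, at most 10 in all, crops included, and the job is handed in when it is done.

Besides the shell and the picture viewer there is one more tool, called after ">>>" as name(argument=value, ...) on one line, values as JSON. apply_moves: Moves the arm, as the interface text tells. Its arguments: {"type":"object","properties":{"motion":{"type":"array"},"squeeze":{"type":"number"}},"required":["motion"]}

```bash
mkdir -p pics; cat > h.py <<'E'
import numpy as np, cv2
from rig import ctrl, eyes
def cap(n,f=None):
    c=eyes.capture(n)
    if f: cv2.imwrite('pics/'+f,c['frame'][:,:,::-1])
    return c
def ray(c,uv,z):
    """pixels -> world points on plane z"""
    uv=np.array(uv,float).reshape(-1,1,2)
    p=cv2.undistortPoints(uv,np.array(c['camera_matrix']),np.array(c['dist_coeffs'])).reshape(-1,2)
    d=np.c_[p[:,0],-p[:,1],-np.ones(len(p))]
    T=np.linalg.inv(c['world_to_cam']); d=d@T[:3,:3].T; o=T[:3,3]
    return o+d*((z-o[2])/d[:,2])[:,None]
def proj(c,P):
    P=np.atleast_2d(P); T=np.array(c['world_to_cam']); q=P@T[:3,:3].T+T[:3,3]; q=q*[1,-1,-1]
    return cv2.projectPoints(q,np.zeros(3),np.zeros(3),np.array(c['camera_matrix']),np.array(c['dist_coeffs']))[0].reshape(-1,2)
E
python3 - <<'E'
from h import *
c=cap('top','top0.png'); cap('scene','scene0.png')
print(c['camera_matrix'],c['world_to_cam']); s=ctrl.sense(); print(s)
E
```

```text
[[524.42204732   0.         320.34692999]
 [  0.         524.42204732 230.08820287]
 [  0.           0.           1.        ]] [[ 0.02190358 -0.9994852   0.02344297  0.02157253]
 [ 0.99292303  0.02448544  0.11620809 -0.61414703]
 [-0.11672228  0.02073169  0.99294819 -0.86352262]
 [ 0.          0.          0.          1.        ]]
{'time': 0.1, 'joints': array([-1.34282294e+00,  2.59294934e-01,  1.53599244e+00, -8.72571956e-06,
        1.34796373e+00, -2.02799480e-01]), 'joint_vel': array([-0.00043624, -0.00185711, -0.00282126, -0.00125307, -0.000975  ,
       -0.00044753]), 'joint_efforts': array([ 1.78099148e-03, -4.46970177e+01, -2.91247433e+01, -3.30789517e-04,
        6.38798767e-03,  1.02495906e-05]), 'eef_pos': array([ 0.22957859, -0.49929031,  0.2385369 ]), 'orientation': array([-3.06738208e+00, -6.71085299e-01,  4.61286706e-05]), 'ft_force': array([-0.792813  ,  0.07181183,  0.20568199]), 'moment': array([0.00568169, 0.04252289, 0.00367326]), 'gripper_force': 0.0, 'grip_width': 0.9998985552163212}
```

View pics/top0.png

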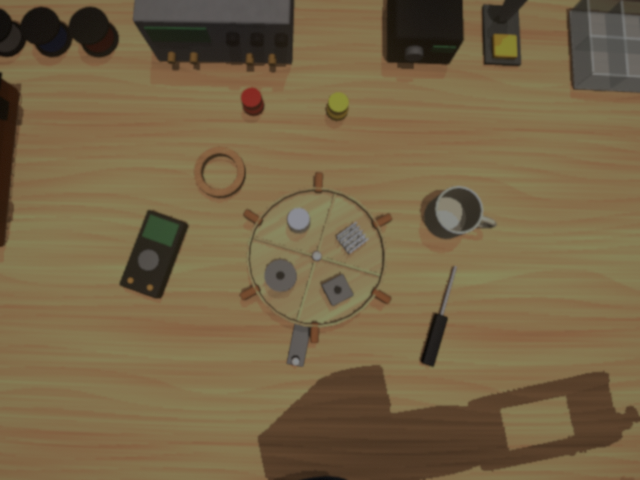

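View pics/scene0.png

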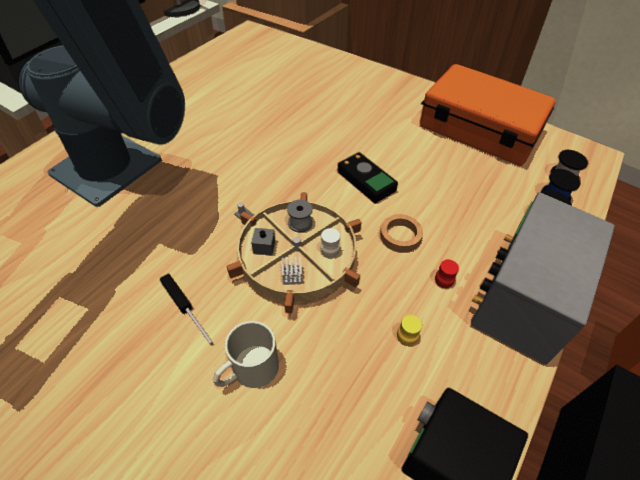

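The top picture shows the carousel hub at about (316,256), the reel at (280,275) and the post top at (295,361). The lugs are at (318,180), (251,216), (248,293), (314,334), (383,297) and (384,219).

```bash
cat > m.py <<'E'
from h import *
c=cap('top'); g=c['frame'].astype(int)
hsv=cv2.cvtColor(c['frame'],cv2.COLOR_RGB2HSV)
# reel: low saturation blobs on tray ; lugs: saturated dark brown
A0=ray(c,[[316,256]],.052)[0]
def blobs(m,amin):
    n,l,s,cen=cv2.connectedComponentsWithStats(m.astype(np.uint8)); return [(cen[i],s[i,4]) for i in range(1,n) if s[i,4]>amin]
yy,xx=np.mgrid[:480,:640]; r=np.hypot(xx-316,yy-256)
lug=(hsv[...,1]>140)&(hsv[...,2]<140)&(r>64)&(r<90)
L=[]
for p,a in blobs(lug,40):
    w=ray(c,[p],.052)[0]; L.append(w); print('lug',p.round(),a,w.round(4))
grey=(hsv[...,1]<70)&(r<62)
for p,a in blobs(grey,60): print('grey',p.round(),a,ray(c,[p],.075)[0].round(4))
gp=(hsv[...,1]<70)&(r>66)&(r<125)&(yy>310)&(xx<330)
for p,a in blobs(gp,5): print('post',p.round(),a,ray(c,[p],.015)[0].round(4))
print('posttop',ray(c,[[295,361]],.03))
if len(L)>=3:
    L=np.array(L); x,y=L[:,0],L[:,1]
    k=np.linalg.lstsq(np.c_[x,y,np.ones(len(L))],x*x+y*y,rcond=None)[0]; C=k[:2]/2; print('centre',C,np.sqrt(k[2]+C@C))
    print('lug ang',np.degrees(np.arctan2(y-C[1],x-C[0])).round(1))
print('hub',A0)
E
python3 m.py
```

```text
lug [318. 180.] 88 [0.6978 0.0419 0.052 ]
lug [251. 216.] 86 [0.6332 0.154  0.052 ]
lug [384. 219.] 89 [ 0.6324 -0.0704  0.052 ]
lug [247. 293.] 108 [0.5035 0.1547 0.052 ]
lug [381. 296.] 122 [ 0.5035 -0.0675  0.052 ]
lug [314. 334.] 113 [0.4382 0.0428 0.052 ]
grey [298. 219.] 487 [0.6263 0.0732 0.075 ]
grey [352. 238.] 588 [ 0.5976 -0.015   0.075 ]
grey [317. 256.] 81 [0.567 0.042 0.075]
grey [280. 275.] 820 [0.5338 0.1005 0.075 ]
grey [337. 289.] 597 [0.5127 0.0073 0.075 ]
post [298. 345.] 654 [0.416  0.0691 0.015 ]
posttop [[0.39144332 0.07352004 0.03      ]]
centre [0.56834446 0.04281633] 0.12929114382995885
lug ang [  -0.4   59.8  -60.5  120.1 -120.4  180. ]
hub [0.56772669 0.04252174 0.052     ]
```

>>> apply_moves(motion=[29.4, -30, 0, 0, 0, 29.4, -30, 0, 0, 0, 29.4, -30, 0, 0, 0, 29.4, -30, 0, 0, 0, 29.4, -30, 0, 0, 0, 29.4, -30, 0, 0, 0, 29.4, -30, 0, 0, 0, 29.4, -30, 0, 0, 0])

```text
time: 0.95
eef_pos: [0.3433, -0.1818, 0.2392]
orientation: [-3.069, -0.671, -0.0]
ft_force: [0.5, 0.5, -0.0]
grip_width: -0.001
gripper_force: 0.0
```

>>> apply_moves(motion=[29.4, -30, 0, 0, 0, 29.4, -30, 0, 0, 0, 29.4, -30, 0, 0, 0, 29.4, -30, 0, 0, 0, 29.4, -30, 0, 0, 0, 29.4, -30, 0, 0, 0, 29.4, -30, 0, 0, 0, 0, 0, 0, 0, 0])

```text
time: 1.75
eef_pos: [0.4431, 0.0975, 0.2391]
orientation: [-3.065, -0.679, -0.001]
ft_force: [-0.5, -0.4, 1.3]
grip_width: 0.002
gripper_force: 0.0
```

>>> apply_moves(motion=[0, 0, 0, 7.8, 0, 0, 0, 0, 7.8, 0, 0, 0, 0, 7.8, 0, 0, 0, 0, 7.8, 0, 0, 0, 0, 7.8, 0, 0, 0, 0, 7.8, 0, 0, 0, 0, 0, 0, 0, 0, 0, 0, 0])

```text
time: 2.55
eef_pos: [0.4423, 0.0927, 0.2392]
orientation: [3.084, -0.598, -0.001]
ft_force: [0.3, -0.2, 0.5]
grip_width: 0.002
gripper_force: 0.0
```

```bash
cat > p.py <<'E'
from h import *
from scipy.spatial.transform import Rotation as R
s=ctrl.sense(); M=R.from_rotvec(s['orientation']).as_matrix(); d=s['eef_pos']-[.568,.0425,0]
print(s['time'],s['eef_pos'].round(4),'phi',np.degrees(np.arctan2(M[1,0],M[0,0])).round(2),'tilt',M[2,2].round(5),'r',np.hypot(*d[:2]).round(4),'ang',(np.degrees(np.arctan2(d[1],d[0]))%360).round(2),s['ft_force'].round(2),s['grip_width'],ctrl.tip_extent,s['joints'].round(2))
E
python3 p.py
```

```text
2.55 [0.4423 0.0927 0.2392] phi -21.94 tilt -1.0 r 0.1354 ang 158.22 [ 0.27 -0.16  0.52] 0.001531095208363831 0.008 [-0.04  0.08  1.75 -0.    1.31  1.91]
```

>>> apply_moves(motion=[0, 0, 25, 0, 0, 0, 0, 25, 0, 0, 0, 0, 25, 0, 0, 0, 0, 25, 0, 0, 0, 0, 25, 0, 0, 0, 0, 25, 0, 0, 0, 0, 25, 0, 0, 0, 0, 25, 0, 0, 0, 0, 0, 0, 0, 0, 0, 0, 0, 0])

```text
time: 3.55
eef_pos: [0.4424, 0.0931, 0.0394]
orientation: [3.084, -0.6, -0.002]
ft_force: [-0.1, 0.6, 1.1]
grip_width: 0.0
gripper_force: 0.0
```

>>> apply_moves(motion=[0.08, 4.73, 0, -2, 0, 0.08, 4.73, 0, -2, 0, 0.08, 4.73, 0, -2, 0, 0.08, 4.73, 0, -2, 0, 0.08, 4.73, 0, -2, 0, 0.08, 4.73, 0, -2, 0, 0.08, 4.73, 0, -2, 0, 0.08, 4.73, 0, -2, 0, 0.08, 4.73, 0, -2, 0, 0.08, 4.73, 0, -2, 0, 0.08, 4.73, 0, -2, 0, 0.08, 4.73, 0, -2, 0])

```text
time: 4.75
eef_pos: [0.434, 0.0375, 0.0412]
orientation: [3.141, 0.056, 0.006]
ft_force: [1.3, 0.8, 0.4]
grip_width: -0.001
gripper_force: 0.4
```

```bash
python3 p.py; python3 - <<'E'
from h import *
cap('top','top1.png'); cap('scene','scene1.png')
E
```

```text
4.75 [0.434  0.0375 0.0412] phi 2.04 tilt -0.99999 r 0.1341 ang 182.15 [1.25 0.77 0.39] -0.0011511779165576295 0.008 [-0.17  0.31  2.05  0.    0.78  1.36]
```

View pics/top1.png

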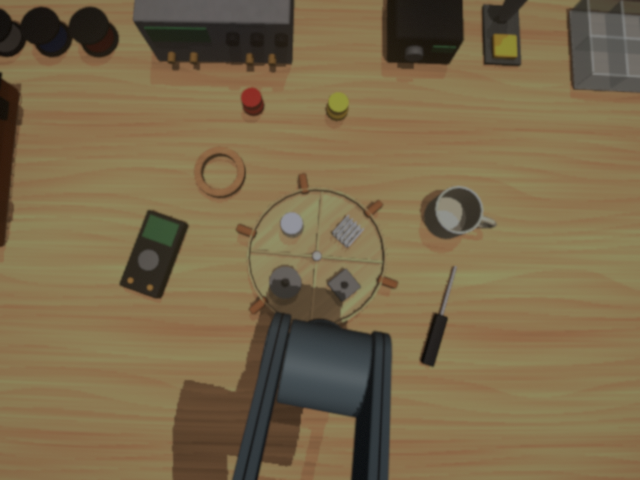

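The tray has turned about 12°; the far lug is now at (303,182) and the reel at (285,283). I'll keep pushing the same way.

>>> apply_moves(motion=[0.08, 4.73, 0, -2, 0, 0.08, 4.73, 0, -2, 0, 0.08, 4.73, 0, -2, 0, 0.08, 4.73, 0, -2, 0, 0.08, 4.73, 0, -2, 0, 0.08, 4.73, 0, -2, 0, 0.08, 4.73, 0, -2, 0, 0.08, 4.73, 0, -2, 0, 0.08, 4.73, 0, -2, 0, 0.08, 4.73, 0, -2, 0, 0.08, 4.73, 0, -2, 0, 0.08, 4.73, 0, -2, 0])

```text
time: 6.05
eef_pos: [0.4468, -0.017, 0.0404]
orientation: [3.061, 0.705, 0.003]
ft_force: [-0.5, 2.1, 0.4]
grip_width: -0.001
gripper_force: 0.4
```

>>> apply_moves(motion=[0.08, 4.73, 0, -2, 0, 0.05, 3.55, 0, -1.5, 0, 0.02, 2.37, 0, -1, 0, 0.02, 2.37, 0, -1, 0, 0.02, 2.37, 0, -1, 0, 0.02, 2.37, 0, -1, 0, 0.01, 1.18, 0, -0.5, 0, 0, 0, 0, 0, 0, 0, 0, 0, 0, 0, 0, 0, 0, 0, 0])

```text
time: 7.05
eef_pos: [0.4554, -0.0333, 0.0392]
orientation: [-3.005, -0.915, 0.0]
ft_force: [0.4, -0.6, -0.7]
grip_width: 0.001
gripper_force: 0.0
```

```bash
python3 p.py; cat > a.py <<'E'
from h import *
c=cap('top'); C=np.array([.568,.0425])
hsv=cv2.cvtColor(c['frame'],cv2.COLOR_RGB2HSV); yy,xx=np.mgrid[:480,:640]; r=np.hypot(xx-316,yy-256)
def show(n,m,amin,z):
    k,l,s,cen=cv2.connectedComponentsWithStats(m.astype(np.uint8))
    for i in range(1,k):
        if s[i,4]>amin:
            d=ray(c,[cen[i]],z)[0][:2]-C; print(n,cen[i].round(),s[i,4],'r',np.hypot(*d).round(4),'ang',np.degrees(np.arctan2(d[1],d[0])).round(1)%360)
show('lug',(hsv[...,1]>140)&(hsv[...,2]<140)&(r>64)&(r<90),40,.052)
show('grey',(hsv[...,1]<70)&(r<62),60,.077)
E
python3 a.py
```

```text
7.05 [ 0.4554 -0.0333  0.0392] phi 33.88 tilt -1.0 r 0.1357 ang 213.95 [ 0.43 -0.56 -0.65] 0.000564644963746843 0.008 [-0.32  0.34  2.   -0.    0.8   0.66]
lug [340. 183.] 79 r 0.1299 ang 343.2
lug [265. 199.] 79 r 0.1297 ang 43.2
lug [391. 240.] 86 r 0.1298 ang 283.2
lug [240. 272.] 94 r 0.1289 ang 103.5
lug [292. 329.] 113 r 0.1278 ang 163.5
grey [330. 219.] 592 r 0.0634 ang 341.0
grey [279. 241.] 484 r 0.0653 ang 71.5
grey [316. 255.] 85 r 0.0012 ang 198.8
grey [355. 266.] 603 r 0.0655 ang 255.4
grey [304. 295.] 804 r 0.0676 ang 164.1
grey [354. 297.] 330 r 0.0915 ang 222.5
```

>>> apply_moves(motion=[0.02, 2.37, 0, -1, 0, 0.02, 2.37, 0, -1, 0, 0.02, 2.37, 0, -1, 0, 0.02, 2.37, 0, -1, 0, 0.02, 2.37, 0, -1, 0, 0.01, 1.18, 0, -0.5, 0, 0, 0, 0, 0, 0, 0, 0, 0, 0, 0, 0, 0, 0, 0, 0])

```text
time: 8.0
eef_pos: [0.4634, -0.0438, 0.0394]
orientation: [2.958, 1.058, 0.0]
ft_force: [0.2, 0.5, 0.1]
grip_width: 0.002
gripper_force: 0.0
```

```bash
python3 p.py; python3 a.py
```

```text
8.0 [ 0.4634 -0.0438  0.0394] phi 39.38 tilt -1.0 r 0.1356 ang 219.51 [0.22 0.54 0.1 ] 0.0015558721728082872 0.008 [-0.33  0.35  1.98 -0.    0.81  0.55]
lug [333. 181.] 81 r 0.1301 ang 348.8
lug [259. 204.] 80 r 0.1298 ang 48.9
lug [389. 233.] 88 r 0.1299 ang 288.7
lug [242. 279.] 97 r 0.1291 ang 108.9
lug [299. 332.] 90 r 0.1291 ang 169.1
grey [326. 218.] 595 r 0.0633 ang 346.5
grey [277. 245.] 484 r 0.0654 ang 77.2
grey [358. 271.] 868 r 0.0719 ang 250.3
grey [317. 256.] 86 r 0.0013 ang 201.9
grey [308. 296.] 800 r 0.0676 ang 169.5
```

>>> apply_moves(motion=[0, -5, 0, 0, 0, 0, -6, 0, 0, 0, 0, -4, 0, 0, 0, 0, 0, -20, 0, 0, 0, 0, -35, 0, 0, 0, 0, -40, 0, 0, 0, 0, -40, 0, 0, 0, 0, -40, 0, 0, -40, 0, 0, 0, 0, -40, 0, 0, 0, 0, -40, 0, 0, 0, 0, 0, 0, 0, 0])

```text
validation failed for argument at $.mo...
```

```bash
python3 p.py; python3 a.py; python3 -c "
from h import *
c=cap('top','top2.png'); C=np.array([.568,.0425])
d=ray(c,[[295,361]],.03)[0][:2]-C; print(np.degrees(np.arctan2(d[1],d[0])),np.hypot(*d))"
```

```text
8.05 [ 0.4633 -0.0437  0.0394] phi 39.38 tilt -1.0 r 0.1356 ang 219.48 [-0.49  0.78 -0.28] -0.00038368840646164074 0.008 [-0.33  0.35  1.98 -0.    0.81  0.55]
lug [332. 181.] 79 r 0.1301 ang 348.9
lug [259. 204.] 82 r 0.1298 ang 49.0
lug [389. 233.] 89 r 0.1298 ang 288.8
lug [242. 279.] 98 r 0.1292 ang 109.0
lug [300. 332.] 102 r 0.1279 ang 169.0
grey [326. 218.] 595 r 0.0633 ang 346.5
grey [277. 245.] 486 r 0.0653 ang 77.2
grey [358. 271.] 863 r 0.0719 ang 250.4
grey [317. 256.] 86 r 0.0013 ang 201.9
grey [308. 296.] 801 r 0.0676 ang 169.5
170.03515037981057 0.17926099570241258
```

View pics/top2.png

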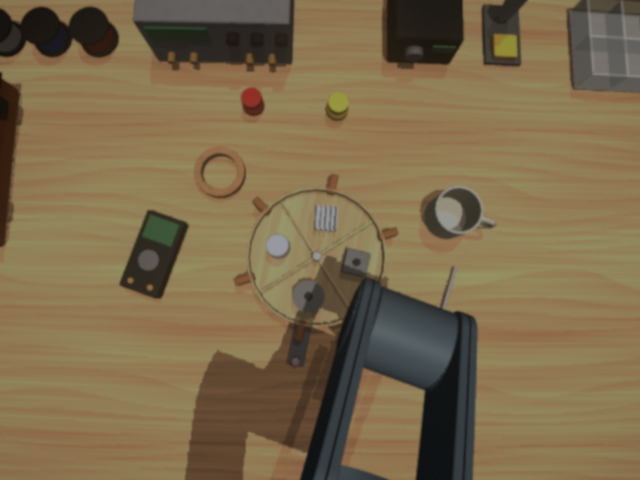

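The retreat was refused because a row was miscounted. The reel at (308,296) lines up with the post at (295,361), so I'll back off and lift.

>>> apply_moves(motion=[0, -5, 0, 0, 0, 0, -6, 0, 0, 0, 0, -4, 0, 0, 0, 0, 0, -20, 0, 0, 0, 0, -35, 0, 0, 0, 0, -40, 0, 0, 0, 0, -40, 0, 0, -40, 0, 0, 0, 0, -40, 0, 0, 0, 0, -40, 0, 0, 0, 0, 0, 0, 0, 0, 0, 0, 0, 0, 0, 0])

```text
time: 9.35
eef_pos: [0.3606, -0.1085, 0.1745]
orientation: [2.959, 1.055, 0.001]
ft_force: [0.9, 1.4, 0.4]
grip_width: 0.001
gripper_force: 0.0
```

```bash
python3 p.py; python3 a.py; python3 -c "
from h import *
cap('top','top3.png')"
```

```text
9.35 [ 0.3606 -0.1085  0.1745] phi 39.23 tilt -1.0 r 0.2566 ang 216.06 [0.92 1.41 0.4 ] 0.0007080505087128975 0.008 [-0.59 -0.    2.01  0.    1.13  0.29]
lug [332. 181.] 83 r 0.1302 ang 348.9
lug [259. 204.] 84 r 0.1299 ang 48.9
lug [389. 233.] 88 r 0.1299 ang 288.7
lug [242. 279.] 100 r 0.1294 ang 109.0
lug [374. 309.] 101 r 0.1312 ang 228.6
lug [299. 332.] 91 r 0.1293 ang 168.9
grey [326. 218.] 596 r 0.0632 ang 346.5
grey [277. 245.] 483 r 0.0653 ang 77.2
grey [356. 262.] 602 r 0.0654 ang 260.9
grey [316. 255.] 84 r 0.0011 ang 202.5
grey [308. 296.] 811 r 0.0675 ang 169.9
```

View pics/top3.png

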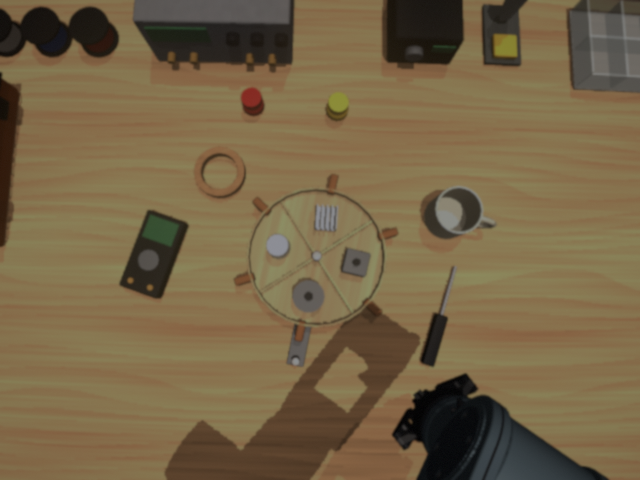

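The arm is clear. The reel at (308,296) is in line with the hub (316,256) and the post (295,361), at 169.9° against 170.0°. The bystanders haven't moved.

```bash
python3 -c "
from rig import ctrl
print(ctrl.finish_job())"
```

```text
the job is handed in; nothing more can be done
None
```

I turned the carousel until the solder reel stood at the front, within about 0.2° of the post line by the last camera reading. The tray was at rest, all four things looked upright, and the bystanders had not moved; I then handed the job in, and no verdict was returned.

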